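# Clamp the antenna adapter with a slip-clutch thumbscrew

### The arm

A 6-joint arm with a two-finger parallel gripper is mounted at the origin on the work surface. World frame = base frame: x ahead of the robot, y to its left, z up, the work surface at z = 0. Lengths are in mm, angles in degrees, forces in N, time in s.
With the tool pointing down it reaches from about 375 to 900 mm from the base axis. Payload 3.1 kg.
Tool frame: the origin (TCP) lies at the very end of the fingers, on their centre line; the grasp point (between the pads) lies 19 mm behind it; x points along the fingers, y is the direction in which the jaws open and shut, and the axes are right-handed (so a half turn about x gives the same grasp; the last joint's range is limited). The gripper opens to 85 mm and grips with 20 to 120 N. Pads are 22 mm wide; open, the fingers measure 114 mm over their backs; the gripper's body (76 mm by 85 mm) begins 54 mm behind the grasp point. The pads swing forward as they close: fully open they stand 13 mm farther back than shut.
Start: joints at [55.491, 30.224, 82.088, -0, 67.689, -10.227], TCP at [256.975, 569.702, 231.31] pointing down, gripper open.
Joint ranges: [-176.69, 176.69], [-43.24, 126.21], [12.49, 139.97], [-82, 262], [0, 151.66], [-163.58, 163.58]. Speed limits (degrees/s): [159.86, 159.86, 180, 180, 180, 180].

### API

Orientations are given as a 3x3 rotation matrix whose columns are the frame's x, y, z axes.
In Python, from plant import telemetry, viewer, ctrl, spotter gives the robot as it stands.
- The arm moves only by the tool apply_moves, never from a script. Its argument "increments" is text: rows parted by semicolons, each of 7 numbers parted by spaces: the turn, a rotation vector about the tool's x, y, z as a fraction of full scale, then the shift along the tool's x, y, z as a fraction of full scale, then the opening, from 0 (shut) to 1 (fully open). A call has 1 to 10 rows; each row is the pose to reach, as a shift and turn from the pose commanded when the call began, along the tool's axes at that moment, turning the shorter way round; what a row does not reach only later rows make up. Full scale, the value 1, is 0.5 m for a shift and pi rad for a turn. A row lasts 1/10 s, in which the tool goes at most 50 mm and 8.59 degrees, less where a joint would pass 70% of its speed; a pose out of reach is approached as far as the arm can. A call with a number of a shift or a turn outside -1 to 1 is refused whole. A call with a gripper value outside its range is refused whole. The fingers move at their own pace and stop on an object; "squeeze" is the grip in N (left out, the last holds). Time passes only in rows, so rows that repeat a pose let the fingers close. It gives the time, the measured TCP pose, the force and the opening at its end, in the units of the state.
- telemetry.get_state(): the state, without advancing time (a new reading comes with each control period).
- viewer.get_image(name): name is "scene" or "side" or "wrist"; returns a dict with "image" (480x640x3 uint8, red, green, blue), "fovy" (degrees; the focal length in pixels is half the picture's height over the tangent of half this angle, whatever the lens; pixels are square), "cx", "cy" (the principal point, pixels), "position" and "orientation" of the camera in the world; the wrist camera has in their place "T_tool_cam" (4x4, takes a point from camera to tool coordinates, whose origin is the TCP and whose axes are the tool frame's). Camera axes: x right, y down, z forward; pixel columns grow to the right and rows downward; lengths in mm; the calibration is good to about 2 mm. A picture is of the moment at which its call begins: read the wrist's pose just before it. There is no depth.
- ctrl.job_done(): hands the job in, once; it reports no verdict.
Trained networks look in the newest picture that a camera, given by its name, has taken for a name from the list of things; names that differ only in an ending like _2 or _b are one class to them, and where a whole thing is asked for, a point or a joint stands for the part that bears it (a point fixed in the world has none). Each returns a list of dicts, best first, with "score" (0 to 1); they miss things now and then, are a little off and sometimes report something else, mostly with a low value. They report only what shows in the picture. A call takes as long as a camera call. They do not tell look-alikes from the thing itself.
- spotter.look_for(camera, thing): "location" ([column, row] in pixels, amid what is visible of it).
- spotter.cut_out(camera, thing): "mask" (480x640 bool, what is visible of it) and "location" ([column, row] in pixels, amid what is visible of it).
The state is a dict: "clock": time; "joint_positions": joint angles; "qd": joint speeds; "tau": joint torques, N m; "eef_pos": TCP position; "ee_rot": TCP orientation; "wrist_force": force on the tool from outside, world axes, zero at the start; "ft_torque": the same for the moment, N m; "opening": finger opening in mm.
Only numpy, scipy, OpenCV 4.12 (cv2) and the standard library are available. Lean on these libraries where they do the work, as an engineer would, in place of code of your own. Each camera call takes 0.05 s, during which the arm holds its last target.

### The job

Set the square-flanged antenna adapter upright, flange down, into the open nest of the bench clamp, then tighten the clamp's round thumbscrew clockwise until its torque-limiting clutch slips for the first time, and stop right there: let it slip visibly, but by no more than about 30 degrees in all. Let go of it and leave the other things lying on the shelf where they are.

Things in the scene. Friction and masses are not known exactly. Their poses are not given: they have to be found in the camera images.
- adapter_mid (a point): Loose aluminium antenna adapter, 0.16 kg, upright on the shelf: square flange 40 x 40 x 12 mm, square neck 26 x 26 mm up to 26 mm, then a round stub of 20 mm diameter from 26 to 62 mm above its underside (grip the stub, fingertips above 28 mm). This point: on its axis, 31 mm above the underside; z up, x and y parallel to the flange sides (any quarter turn fits the nest).
- adapter: The same adapter; origin at the centre of its underside.
- clamp: Fixed bench clamp, 200 (its x) x 72 mm; origin at the centre of its underside on the shelf, z up. At its -x end the nest and a fixed jaw (face at x = -62 mm, top 34 mm high); at its +x end a grey gear housing (x = 25 to 95 mm, top 52 mm high) with the thumbscrew at x = 60 mm.
- nest (a point): On the nest's floor, 12 mm above the shelf: where the centre of the flange's underside ends when clamped against the fixed jaw, its sides parallel to the clamp. Axes as the clamp's. Cheeks 12 mm high stand at y = +-22.5 mm (2.5 mm free each side). In x it is open from the fixed jaw at -20 mm to the movable jaw: set the adapter down 2 to 5 mm towards +x from here; tightening pushes it home.
- jaw: Movable jaw, aluminium block 38 mm wide, 15 to 33 mm above the shelf; origin at the middle of the face that meets the flange. It starts 7 to 13 mm (varies) from where it meets a clamped flange (20 mm to +x of the nest point) and moves 10 mm towards the nest (clamp's -x) per radian of thumbscrew turned clockwise.
- knob (a point): Knurled steel thumbscrew cap, 40 mm diameter, on a vertical axis, 62 to 92 mm above the shelf; this point at 80 mm, the height to grip (25 to 40 N). Clockwise from above tightens: 0.14 N m until the jaw is home, then 0.20 N m for a further hidden 0 to 2 rad (varies), then within 0.2 rad up to 0.36 N m, where the clutch slips. 0.9 to 3.7 rad in all. Let go, the sprung cap flicks back 0.25 rad.
- pin_top (a point): Top of a brass tell-tale pin, 8 mm diameter, in the middle of the cap, 96 mm above the shelf at the start. It creeps up 3 mm per radian of clutch slip (0.3 mm at 6 degrees, 1.6 mm at 30 degrees): too little to steer by, it only records the slip.
- remote: Bystander: white remote control 46 x 150 x 20 mm.
- barrel: Bystander: steel connector barrel with a round flange of 40 mm diameter, 45 mm tall.
- gasket: Bystander: flat aluminium ring, 48 mm across, 8 mm thick.
- terminator: Bystander: plain aluminium cylinder, 24 mm across, 34 mm tall.
- jar: Bystander: small clear jar with a grey cap, 52 mm across, 65 mm tall.
- driver: Bystander: screwdriver with a black handle, lying.
There are look-alikes about, which are no part of the job. What is shaped like the adapter but red is not meant.

How it is judged:
By the outcome, as a careful person would: the job done as asked, in the order asked, and still so for the second after the job is handed in, with the robot touching nothing.
It also fails if it takes over 72 s, if anything falls off the work surface, if the arm or the gripper's body presses on something with over 40 N, if the wrist force passes 120 N, or if a joint passes its speed limit or range.

## Working session

There is one attempt and no reset: what is moved stays moved. The work goes in short steps, Python scripts to look and compute and a tool call to move; the robot and the scene stay as the last step left them, time stands still between calls to the robot, and variables do not carry over. Pictures are saved under pics/ and viewed, and the job is handed in when it is done.

Besides the shell and the picture viewer there is one more tool, called as name(argument=value, ...) on one line, values as JSON. apply_moves: Moves the arm, as the interface text tells. Its arguments: {"type":"object","properties":{"increments":{"type":"string"},"squeeze":{"type":"number"}},"required":["increments"]}

```bash
mkdir -p pics; ls; cat > h.py <<'E'
import numpy as np, cv2
from plant import telemetry, viewer, ctrl, spotter
def shot(n,fn=None):
    s=telemetry.get_state(); d=viewer.get_image(n)
    if fn: cv2.imwrite('pics/'+fn,d['image'][:,:,::-1])
    f=240/np.tan(np.radians(d['fovy'])/2)
    if n=='wrist':
        T=np.eye(4);T[:3,:3]=np.array(s['ee_rot']);T[:3,3]=s['eef_pos']
        C=T@np.array(d['T_tool_cam'])
    else:
        C=np.eye(4);C[:3,:3]=np.array(d['orientation']);C[:3,3]=d['position']
    return d['image'],dict(C=C,f=f,cx=d['cx'],cy=d['cy']),s
def ray(c,uv):
    v=np.array([(uv[0]-c['cx'])/c['f'],(uv[1]-c['cy'])/c['f'],1]); return c['C'][:3,3],c['C'][:3,:3]@v
def onz(c,uv,z):
    o,v=ray(c,uv); return o+v*(z-o[2])/v[2]
def proj(c,p):
    q=c['C'][:3,:3].T@(np.asarray(p,float)-c['C'][:3,3]); return [c['f']*q[0]/q[2]+c['cx'],c['f']*q[1]/q[2]+c['cy']]
def tri(obs):
    A=np.zeros((3,3));b=np.zeros(3)
    for c,uv in obs:
        o,v=ray(c,uv);v=v/np.linalg.norm(v);P=np.eye(3)-np.outer(v,v);A+=P;b+=P@o
    return np.linalg.solve(A,b)
E
python3 - <<'E'
from h import *
for n in ['scene','side','wrist']:
    im,c,s=shot(n,n+'0.png'); print(n,np.round(c['C'],3).tolist(),c['f'],c['cx'],c['cy'])
    for t in ['adapter_mid','adapter','clamp','knob','jaw','pin_top','nest','barrel','terminator','jar','gasket']:
        try:
            for r in spotter.look_for(n,t)[:4]: print(n,t,round(r['score'],2),np.round(r['location'],1))
        except Exception as e: print(t,e)
print(s)
E
```

```text
pics
scene [[0.521, 0.475, -0.709, 1275.531], [0.854, -0.291, 0.432, -438.995], [-0.0, -0.83, -0.557, 658.994], [0.0, 0.0, 0.0, 1.0]] 504.658870122612 325.0728789679044 241.72037485686894
scene adapter_mid 0.81 [261.7 270.6]
scene adapter_mid 0.79 [259.4 299.1]
scene adapter 0.8 [261.3 299.3]
scene adapter 0.63 [257.8 270.2]
scene clamp 0.75 [385.4 242.2]
scene clamp 0.17 [280.6 348.7]
scene knob 0.67 [399.4 215. ]
scene jaw 0.57 [374.2 240.4]
scene jaw 0.44 [ 81.  294.1]
scene nest 0.84 [384.9 240.9]
scene nest 0.32 [281.  347.9]
scene barrel 0.79 [357.4 329.3]
scene terminator 0.56 [281.7 347.6]
scene terminator 0.18 [384.9 241. ]
scene jar 0.76 [494.8 229.4]
scene gasket 0.52 [143.1 308.1]
side [[-0.964, -0.178, 0.198, 304.774], [-0.266, 0.626, -0.733, 885.823], [0.007, -0.759, -0.65, 913.612], [0.0, 0.0, 0.0, 1.0]] 470.3578369751856 321.2899485136275 244.39558687660048
side adapter_mid 0.63 [326.8 238.9]
side adapter_mid 0.54 [350.3 254.6]
side adapter 0.64 [326.9 237.5]
side adapter 0.52 [297.5 316.5]
side adapter 0.5 [354.5 251.9]
side clamp 0.96 [309.3 320.7]
side knob 0.56 [2
[... 517 characters left out ...]
37e+01, -5.83178774e-04,
        6.76899041e+01, -1.02272968e+01]), 'qd': array([-0.00023544,  0.05923741,  0.11685914, -0.00559305, -0.08065018,
        0.02234739]), 'tau': array([ 4.76900141e-05, -4.42324913e+01, -1.78424120e+01, -1.27229814e-04,
        8.09295234e-04,  5.96147185e-07]), 'eef_pos': array([256.99170183, 569.68787963, 231.31603586]), 'ee_rot': array([[ 7.82507816e-07,  4.11248548e-01,  9.11523248e-01],
       [-1.54822729e-05,  9.11523248e-01, -4.11248547e-01],
       [-1.00000000e+00, -1.37906465e-05,  7.08033630e-06]]), 'wrist_force': array([ 0.11849173, -0.32589787,  0.58019286]), 'ft_torque': array([ 0.00058102, -0.04054162,  0.00814512]), 'opening': 85.31914448972073}
```

View pics/scene0.png

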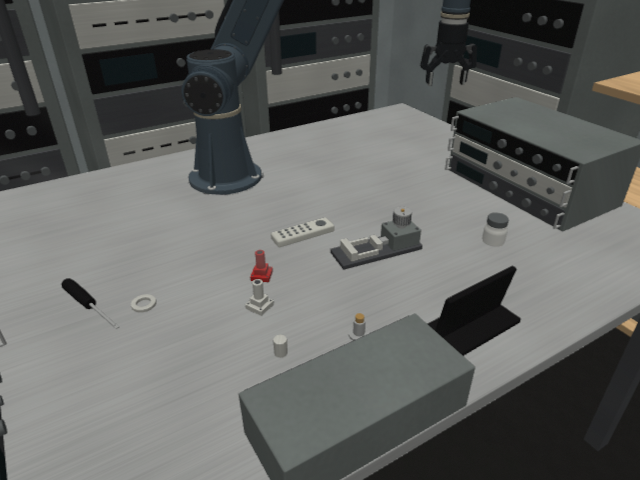

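View pics/side0.png

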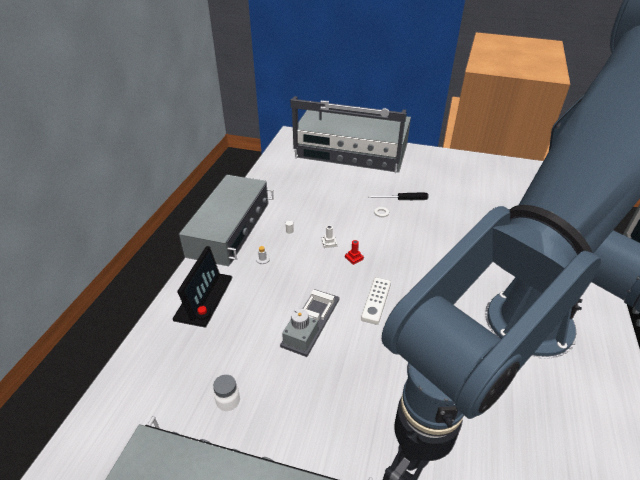

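View pics/wrist0.png

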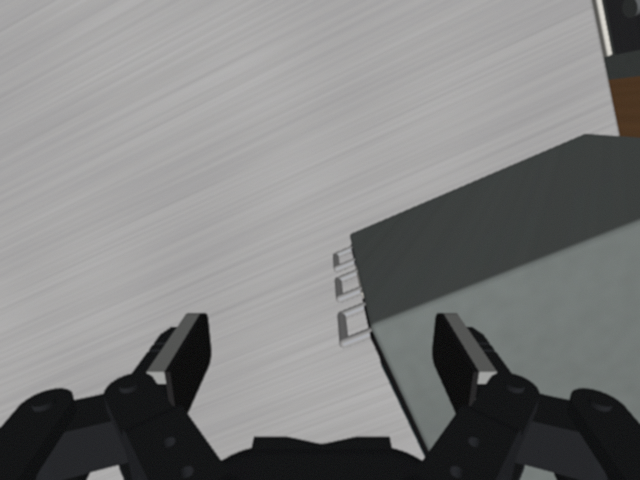

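```bash
python3 - <<'E'
from h import *
im1,c1,s=shot('scene');im2,c2,s=shot('side')
a=cv2.resize(im1[230:370,220:440],None,fx=3.6,fy=3.6,interpolation=cv2.INTER_CUBIC)
b=cv2.resize(im2[200:370,250:410],None,fx=3.5,fy=3.5,interpolation=cv2.INTER_CUBIC)
cv2.imwrite('pics/a1.png',a[:,:,::-1]);cv2.imwrite('pics/b1.png',b[:,:,::-1])
for n,u,v in [('adapter',(258,299),(329,237)),('red',(261,267),(354,253)),('barrel',(358,327),(262,256)),('term',(280,347),(290,227)),('jar',(496,230),(226,392)),('knobtop',(402,212),(299,318)),('remote',(303,232),(376,300)),('gasket',(143,303),(381,212))]:
    print(n,np.round(tri([(c1,u),(c2,v)])),np.round(onz(c1,u,20)),np.round(onz(c2,v,20)))
E
```

```text
adapter [ 564. -159.   20.] [ 565. -158.   20.] [ 563. -160.   20.]
red [ 476. -109.   21.] [ 474. -109.   20.] [ 476. -111.   20.]
barrel [727. -33.  14.] [731. -37.  20.] [724. -27.  20.]
term [ 694. -179.   14.] [ 701. -180.   20.] [ 690. -174.   20.]
jar [640. 409.  32.] [630. 426.  20.] [643. 401.  20.]
knobtop [536. 215.  86.] [449. 290.  20.] [555. 163.  20.]
remote [384.  42.   9.] [401.  34.  20.] [383.  52.  20.]
gasket [ 438. -350.    2.] [ 461. -352.   20.] [ 436. -326.   20.]
```

View pics/a1.png

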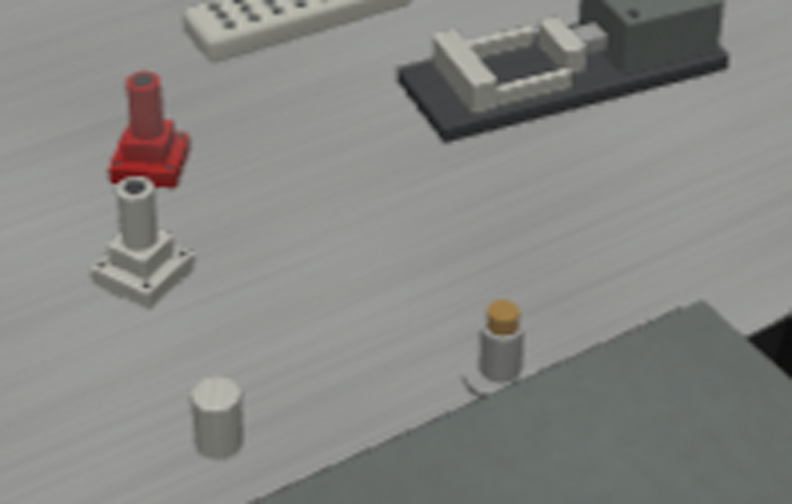

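View pics/b1.png

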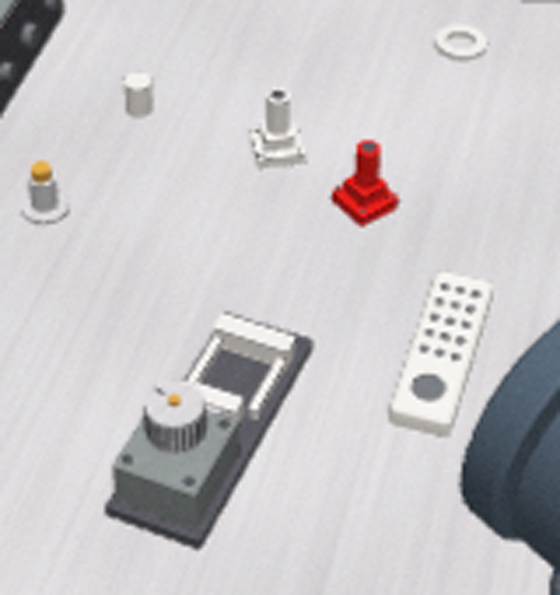

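```bash
cat >> h.py <<'E'
def go(p,yaw):
    """print increments from present measured pose to TCP p, tool-y yaw (deg), tool down"""
    s=telemetry.get_state();R=np.array(s['ee_rot']);d=R.T@(np.array(p,float)-s['eef_pos'])
    a=np.radians(yaw);y=np.array([np.cos(a),np.sin(a),0]);x=np.array([0,0,-1.]);Rt=np.c_[x,y,np.cross(x,y)]
    rv=cv2.Rodrigues(R.T@Rt)[0].ravel()
    print('clock',round(s['clock'],2),'turn',np.round(rv/np.pi,4),'shift',np.round(d/500,4),'deg',np.round(np.degrees(rv),1),'mm',np.round(d,1))
E
python3 - <<'E'
from h import *
im1,c1,s=shot('scene');im2,c2,s=shot('side')
print(onz(c1,(363,249),12),onz(c2,(251+240/3.5,200+365/3.5),12))
n=onz(c1,(363,249),12)
go([530,140,300],90-0)
go([530,140,300],65.7)
E
```

```text
[522.15845906 120.61222324  12.        ] [520.1225583   98.25812158  12.        ]
clock 2.0 turn [-0.1349  0.     -0.    ] shift [-0.1374 -0.5588  0.8511] deg [-24.3   0.   -0. ] mm [ -68.7 -279.4  425.6]
clock 2.0 turn [ 0.0001 -0.     -0.    ] shift [-0.1374 -0.5588  0.8511] deg [ 0. -0. -0.] mm [ -68.7 -279.4  425.6]
```

apply_moves(increments="-0.03 0 0 -0.137 0 0 1;-0.07 0 0 -0.137 -0.14 0.21 1;-0.135 0 0 -0.137 -0.28 0.42 1;-0.135 0 0 -0.137 -0.42 0.63 1;-0.135 0 0 -0.137 -0.559 0.851 1;-0.135 0 0 -0.137 -0.559 0.851 1;-0.135 0 0 -0.137 -0.559 0.851 1;-0.135 0 0 -0.137 -0.559 0.851 1;-0.135 0 0 -0.137 -0.559 0.851 1;-0.135 0 0 -0.137 -0.559 0.851 1")

```text
clock: 3.0
eef_pos: [497.1, 190.8, 298.9]
ee_rot: [[0.001, -0.0, 1.0], [0.0, 1.0, 0.0], [-1.0, 0.0, 0.001]]
wrist_force: [1.4, 1.2, -0.2]
opening: 85.8
```

```bash
python3 - <<'E'
from h import *
go([530,140,300],90)
print(telemetry.get_state()['qd'].round(1),telemetry.get_state()['joint_positions'].round(1))
E
```

```text
clock 3.0 turn [ 0.0001  0.0002 -0.0001] shift [-0.0021 -0.1017  0.0658] deg [ 0.  0. -0.] mm [ -1.1 -50.8  32.9]
[-51.7   6.5 -11.7   0.2   4.7 -51.2] [  9.   18.6  90.5   0.   70.9 -81.1]
```

apply_moves(increments="0 0 0 0 0 0 1;0 0 0 0 0 0 1")

```text
clock: 3.2
eef_pos: [496.6, 191.6, 298.5]
ee_rot: [[-0.001, 0.003, 1.0], [0.001, 1.0, -0.003], [-1.0, 0.001, -0.001]]
wrist_force: [0.0, 0.1, -0.1]
opening: 85.6
```

```bash
python3 - <<'E'
from h import *
go([530,140,300],90)
im,c,s=shot('wrist','w1.png')
for t in ['clamp','nest','jaw','knob','pin_top']:
    for r in spotter.look_for('wrist',t)[:2]: print(t,round(r['score'],2),np.round(r['location'],1))
E
```

```text
clock 3.2 turn [-0.0009 -0.0002 -0.0002] shift [-0.0031 -0.1031  0.067 ] deg [-0.2 -0.  -0. ] mm [ -1.5 -51.6  33.5]
clamp 0.58 [289.1 217.2]
nest 0.69 [288.1 215.9]
jaw 0.9 [288.2 224.6]
knob 0.82 [337.6 243.1]
pin_top 0.43 [339.7 248.2]
```

View pics/w1.png

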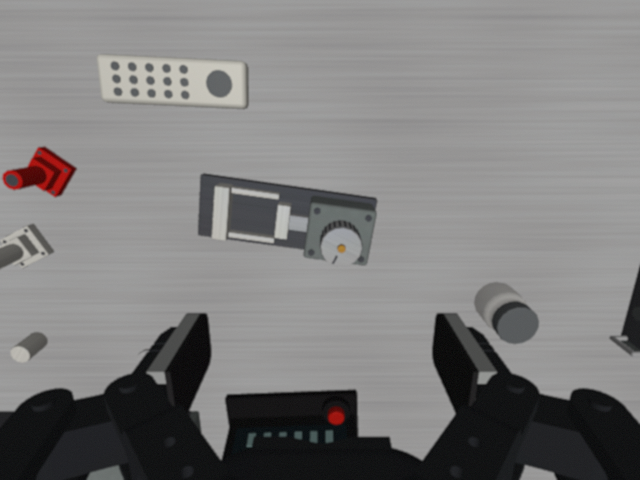

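apply_moves(increments="0 0 0 0.1 -0.03 0.01 1;0 0 0 0.197 -0.063 0.017 1;0 0 0 0.197 -0.063 0.017 1;0 0 0 0.197 -0.063 0.017 1;0 0 0 0.197 -0.063 0.017 1")

```text
clock: 4.0
eef_pos: [506.1, 162.2, 202.1]
ee_rot: [[0.004, -0.001, 1.0], [0.001, 1.0, 0.001], [-1.0, 0.001, 0.004]]
wrist_force: [-0.2, -0.6, 0.6]
opening: 85.6
```

```bash
python3 - <<'E'
from h import *
im,c,s=shot('wrist','w2.png')
print(s['eef_pos'],s['qd'].round(1))
import pickle; pickle.dump(c,open('w2.pkl','wb'))
a=cv2.resize(im[100:350,150:480],None,fx=2.4,fy=2.4,interpolation=cv2.INTER_CUBIC)
cv2.imwrite('pics/w2c.png',a[:,:,::-1])
E
```

```text
[506.12870578 162.21837588 202.08337897] [ 0.1 -0.9 -0.5 -0.1 -0.3 -0.2]
```

View pics/w2.png

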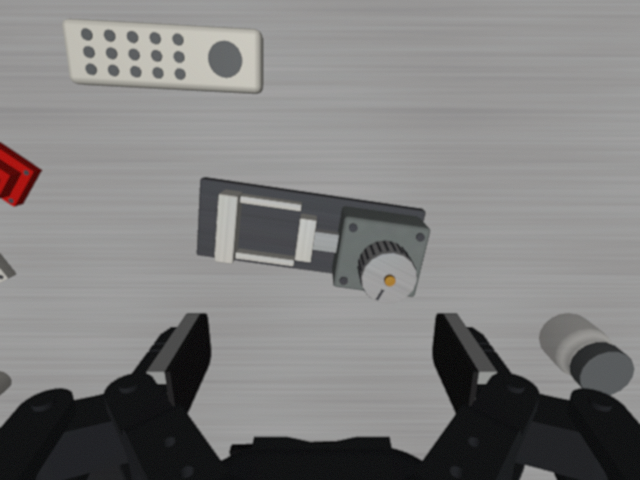

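View pics/w2c.png

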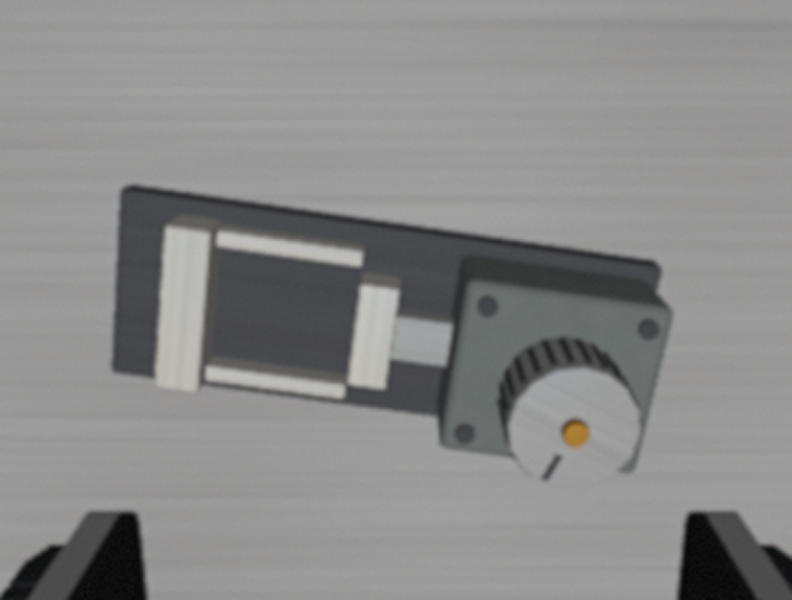

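```bash
cat > fit.py <<'E'
from h import *
import pickle
from scipy.optimize import least_squares
c=pickle.load(open('w2.pkl','rb'))
u=lambda a,b:np.array([a/2.4+150,b/2.4+100])
pts=[((60,0,96),u(575,433)),((-100,36,12),u(123,188)),((-100,-36,12),u(113,372)),((100,36,12),u(660,264)),((25,36,52),u(467,280)),((95,36,52),u(672,309)),((25,-36,52),u(441,444))]
def W(q,P):
    a=q[2];return np.array([q[0]+np.cos(a)*P[0]-np.sin(a)*P[1],q[1]+np.sin(a)*P[0]+np.cos(a)*P[1],P[2]])
def res(q): return np.concatenate([np.array(proj(c,W(q,P)))-o for P,o in pts])
r=least_squares(res,[530,160,1.45],x_scale=[1,1,.01]);q=r.x
if __name__=='__main__':
    print(q,np.degrees(q[2]));print(r.fun.reshape(-1,2).round(1))
    for n,P in dict(nest=(-42,0,12),knob=(60,0,80)).items(): print(n,W(q,P))
    for y in (37,-37): print(np.array(proj(c,W(q,(-62,y,34))))*2.4-np.array([360,240]))
    # jaw face: image px
    for uv in (u(360,285),u(349,385)):
        p=onz(c,uv,33)-np.array([*q[:2],0]);a=q[2];print('jaw corner clamp xy',p[0]*np.cos(a)+p[1]*np.sin(a),-p[0]*np.sin(a)+p[1]*np.cos(a))
    for uv in (u(213,229),u(200,390)):
        p=onz(c,uv,34)-np.array([*q[:2],0]);a=q[2];print('fixed corner clamp xy',p[0]*np.cos(a)+p[1]*np.sin(a),-p[0]*np.sin(a)+p[1]*np.cos(a))
E
python3 fit.py
```

```text
[530.85757344 150.63357446   1.42013502] 81.36774320092054
[[ 0.1  2.1]
 [-1.7 -0.4]
 [-1.8  0.4]
 [ 1.4  2.3]
 [ 1.1 -6. ]
 [ 3.4 -4.9]
 [-2.9  8.6]]
nest [524.5537104  109.10934887  12.        ]
knob [539.86309206 209.95389674  80.        ]
[212.78705363 211.71838392]
[195.24023452 411.92991537]
jaw corner clamp xy -9.46202271481723 18.922119037182263
jaw corner clamp xy -8.34269619507798 -18.573179358475983
fixed corner clamp xy -61.420569578194474 31.103189068676336
fixed corner clamp xy -60.99243285435851 -28.21410969902347
```

```bash
sed -i 's/(25,36,52)/(25,HY,52)/;s/(95,36,52)/(95,HY,52)/;s/(25,-36,52)/(25,-HY,52)/;s/^pts=/HY=30\npts=/' fit.py; python3 fit.py; sed 's/HY=30/HY=29/' fit.py|python3 -
```

```text
[529.90526539 150.88261233   1.43053116] 81.96339772012647
[[ 0.7  0. ]
 [-2.  -0.4]
 [-1.3  0.6]
 [ 1.6  0. ]
 [-0.2 -0.2]
 [ 1.9 -0.1]
 [-1.   0.8]]
nest [524.03342659 109.29509606  12.        ]
knob [538.29360654 210.29334985  80.        ]
[212.04844509 210.62856005]
[196.67087078 411.27214124]
jaw corner clamp xy -9.378252053680185 18.041690874012264
jaw corner clamp xy -8.648785092588318 -19.463217759257578
fixed corner clamp xy -61.20735737587553 30.762260859933253
fixed corner clamp xy -61.39590318141955 -28.55628332845754
[529.7546557  150.92128533   1.43228513] 82.06389299389755
[[ 0.8 -0.3]
 [-2.  -0.4]
 [-1.2  0.6]
 [ 1.7 -0.3]
 [-0.5  0.8]
 [ 1.6  0.7]
 [-0.7 -0.5]]
nest [523.95576929 109.32353399  12.        ]
knob [538.03877914 210.34664438  80.        ]
[211.9176748  210.47559936]
[196.90692962 411.18603063]
jaw corner clamp xy -9.36410112529127 17.903605536715386
jaw corner clamp xy -8.70041786503148 -19.602524871089877
fixed corner clamp xy -61.17081519331302 30.715062781703935
fixed corner clamp xy -61.4634038047133 -28.603059458091703
```

apply_moves(increments="0 0 0 0 -0.1 0.01 1;0 0 0 0 -0.2 0.02 1;0 0 0 0 -0.3 0.03 1;0 0 0 0 -0.4 0.05 1;0 0 0 0 -0.5 0.06 1;0 0 0 0 -0.6 0.066 1;0 0 0 0 -0.634 0.066 1;0 0 0 0 -0.634 0.066 1;0 0 0 0 -0.634 0.066 1;0 0 0 0 -0.634 0.066 1")

```text
clock: 5.05
eef_pos: [538.0, -154.3, 201.0]
ee_rot: [[0.001, -0.002, 1.0], [0.0, 1.0, 0.002], [-1.0, 0.0, 0.001]]
wrist_force: [0.0, 0.3, -0.0]
opening: 84.9
```

```bash
python3 - <<'E'
from h import *
im,c,s=shot('wrist','w3.png')
print(s['eef_pos'],s['qd'].round(1))
import pickle; pickle.dump(c,open('w3.pkl','wb'))
r=spotter.cut_out('wrist','adapter')
for k in r: print(k['score'],k['location'])
a=cv2.resize(im[100:300,200:450],None,fx=3,fy=3,interpolation=cv2.INTER_CUBIC)
cv2.imwrite('pics/w3c.png',a[:,:,::-1])
E
```

```text
[ 538.04758333 -154.26334005  201.02687611] [ 0.5  0.3  0.4 -0.2 -0.2 -0.2]
0.95 [370.7, 138.0]
0.72 [316.2, 238.7]
```

View pics/w3.png

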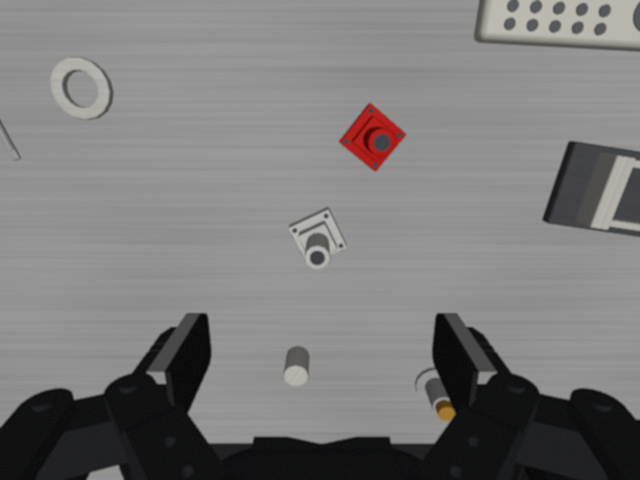

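View pics/w3c.png

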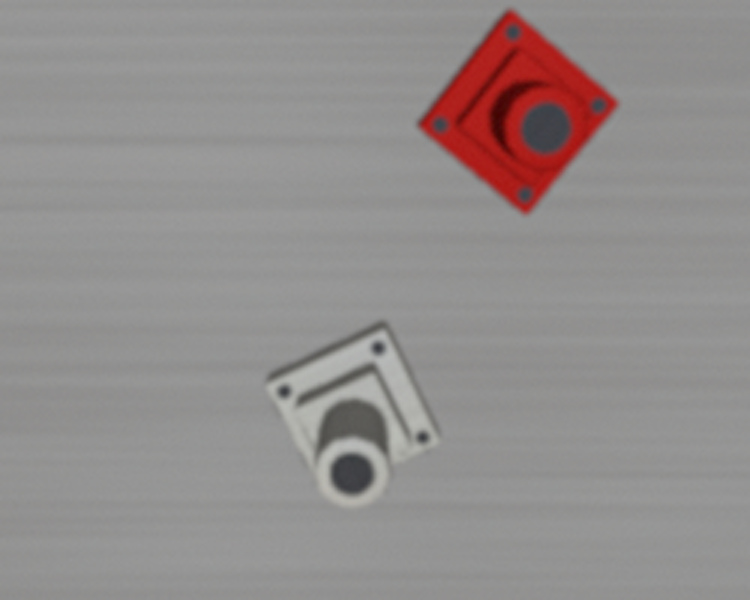

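```bash
python3 - <<'E'
from h import *
import pickle
c=pickle.load(open('w3.pkl','rb'))
u=lambda a,b:(a/3+200,b/3+100)
t=onz(c,u(352,473),62);L,T,R=[onz(c,u(*p),12) for p in ((268,385),(385,326),(440,438))]
print(t,(L+R)/2,np.linalg.norm(L-T),np.linalg.norm(T-R))
for a,b in((L,T),(T,R)): print(np.degrees(np.arctan2(*(b-a)[[1,0]])))
E
```

```text
[ 565.40860695 -157.76341481   62.        ] [ 564.70297354 -157.43272257   12.        ] 39.15110174711048 38.593079894098
117.56805867773103
26.02832248117731
```

apply_moves(increments="0 0 0 0.06 -0.007 0.05 1;0 0 0 0.14 -0.007 0.054 1;0 0 0 0.22 -0.007 0.054 1;0 0 0 0.28 -0.007 0.054 1;0 0 0 0.28 -0.007 0.054 1;0 0 0 0.28 -0.007 0.054 1")

```text
clock: 5.75
eef_pos: [565.1, -158.5, 60.2]
ee_rot: [[-0.001, -0.002, 1.0], [0.0, 1.0, 0.002], [-1.0, 0.0, -0.001]]
wrist_force: [-0.4, -0.5, 0.6]
opening: 85.2
```

```bash
python3 - <<'E'
from h import *
go([565,-157.6,31],90)
im,c,s=shot('wrist','w4.png')
E
```

```text
clock 5.75 turn [ 0.0005 -0.0002 -0.0001] shift [ 0.0585  0.0017 -0.0001] deg [ 0.1 -0.  -0. ] mm [29.2  0.9 -0. ]
```

View pics/w4.png

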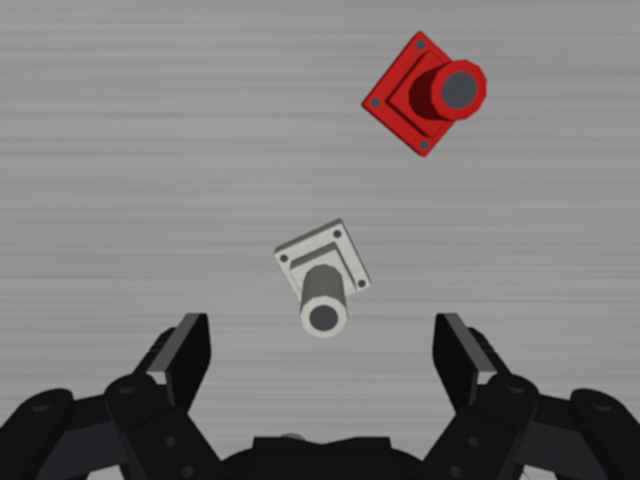

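```bash
python3 - <<'E'
from h import *
im,c,s=shot('wrist')
print(onz(c,(323.5,317.5),62))
for p in ((275,252),(341,222),(371,284)): print(onz(c,p,12))
E
```

```text
[ 566.82239403 -158.72696273   62.        ]
[ 556.21480619 -184.14811456   12.        ]
[ 539.69522722 -149.58316408   12.        ]
[ 574.56778483 -132.6485585    12.        ]
```

apply_moves(increments="0 0 0 0.03 0 0 0.8;0 0 0 0.059 0.001 0 0.6;0 0 0 0.059 0.001 0 0.5;0 0 0 0.059 0.001 0 0.4;0 0 0 0.059 0.001 0 0.35", squeeze=40)

```text
clock: 6.35
eef_pos: [565.0, -159.0, 30.6]
ee_rot: [[0.0, -0.0, 1.0], [-0.0, 1.0, 0.0], [-1.0, -0.0, 0.0]]
wrist_force: [0.7, 0.5, -0.1]
opening: 29.9
```

apply_moves(increments="0 0 0 0 0 0 0.1;0 0 0 0 0 0 0.1;0 0 0 0 0 0 0.1;0 0 0 0 0 0 0.1;0 0 0 0 0 0 0.1")

```text
clock: 6.85
eef_pos: [565.0, -158.9, 30.9]
ee_rot: [[0.0, -0.0, 1.0], [-0.0, 1.0, 0.0], [-1.0, -0.0, 0.0]]
wrist_force: [-0.3, -0.7, 1.5]
opening: 18.9
```

```bash
python3 - <<'E'
from h import *
s=telemetry.get_state();print(s['opening'],s['wrist_force'],s['joint_positions'].round(1))
im,c,s=shot('wrist','w5.png')
E
```

```text
18.90887682749283 [-0.31707997 -0.66247187  1.52382065] [ -26.6   43.8   95.5   -0.    40.7 -116.6]
```

View pics/w5.png

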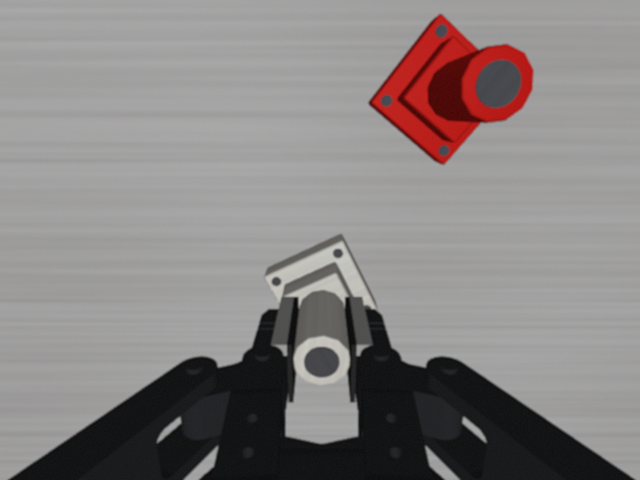

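apply_moves(increments="0 0 0 -0.05 0 0 0.1;0 0 0 -0.1 0 0 0.1;0 0 0 -0.16 0 0 0.1;0.05 0 0 -0.16 0 0 0.1;0.1 0 0 -0.16 0 0 0.1;0.15 0 0 -0.16 0 0 0.1;0.19 0 0 -0.16 0 0 0.1;0.19 0 0 -0.16 0 0 0.1;0.19 0 0 -0.16 0 0 0.1", squeeze=50)

```text
clock: 7.8
eef_pos: [564.5, -158.6, 110.2]
ee_rot: [[-0.001, 0.559, 0.829], [0.0, 0.829, -0.559], [-1.0, -0.0, -0.001]]
wrist_force: [-0.3, -1.3, -2.1]
opening: 18.5
```

```bash
python3 - <<'E'
from h import *
from fit import W
q=[529.9,150.9,np.radians(82)]
print(W(q,(-38.5,0,12)))
im,c,s=shot('wrist','w6.png');print(s['eef_pos'],s['opening'],s['wrist_force'])
import pickle; pickle.dump((c,s),open('w6.pkl','wb'))
go([*W(q,(-38.5,0,0))[:2],111],55.7)
a=cv2.resize(im[200:400,200:450],None,fx=3,fy=3,interpolation=cv2.INTER_CUBIC)
cv2.imwrite('pics/w6c.png',a[:,:,::-1])
E
```

```text
[524.54183561 112.77467935  12.        ]
[ 564.50904901 -158.62649822  110.17228788] 18.50580809989931 [-0.31943218 -1.34586228 -2.10203522]
clock 7.85 turn [ 0.0015 -0.0002  0.    ] shift [-0.0012  0.4051 -0.3703] deg [ 0.3 -0.   0. ] mm [  -0.6  202.5 -185.1]
```

View pics/w6c.png

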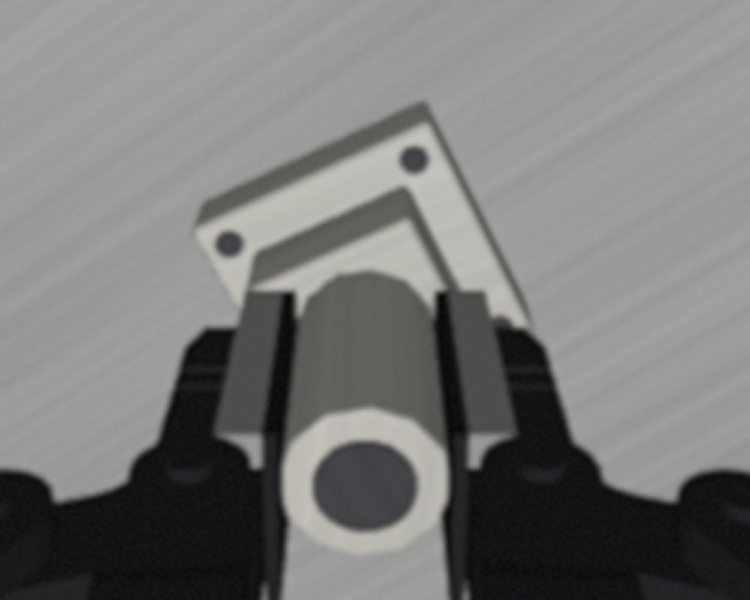

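```bash
python3 - <<'E'
from h import *
import pickle
c,s=pickle.load(open('w6.pkl','rb'))
R=np.array(s['ee_rot']);T=s['eef_pos']
u=lambda a,b:(a/3+200,b/3+200)
t=R.T@(onz(c,u(365,481),T[2]+31.1)-T);print('top',t)
P=[R.T@(onz(c,u(*p),T[2]-18.9)-T) for p in((196,229),(431,124),(527,325))]
print(P,'ctr',(P[0]+P[2])/2,np.linalg.norm(P[0]-P[1]),np.linalg.norm(P[1]-P[2]))
w=[onz(c,u(*p),T[2]-18.9) for p in((196,229),(431,124),(527,325))]
for a,b in((w[0],w[1]),(w[1],w[2])): print(np.degrees(np.arctan2(*(b-a)[[1,0]])))
H=[onz(c,u(*p),T[2]-18.9) for p in((229,243),(414,159))]
print(np.degrees(np.arctan2(*(H[1]-H[0])[[1,0]])))
E
```

```text
top [-31.1003146   -0.05444023   0.30421965]
[array([ 18.91197173, -25.59372738,  -8.8529821 ]), array([ 18.92455608,   9.66086916, -25.62068538]), array([18.88963799, 25.23150862,  7.31142411])] ctr [18.90080486 -0.18110938 -0.770779  ] 39.038988322701755 36.42759761339546
81.43357380919969
-8.697757200406715
81.96990489085334
```

apply_moves(increments="0 0 0 0 0.07 -0.06 0.1;0 0 0 0 0.13 -0.12 0.1;0 0 0 0 0.19 -0.18 0.1;0 0 0 0 0.25 -0.23 0.1;0 0 0 0 0.31 -0.28 0.1;0 0 0 0 0.36 -0.33 0.1;0 0 0 0 0.405 -0.37 0.1;0 0 0 0 0.405 -0.37 0.1;0 0 0 0 0.405 -0.37 0.1;0 0 0 0 0.405 -0.37 0.1")

```text
clock: 8.85
eef_pos: [526.0, 112.0, 110.6]
ee_rot: [[0.0, 0.562, 0.827], [-0.0, 0.827, -0.562], [-1.0, -0.0, 0.001]]
wrist_force: [-0.1, 0.1, -2.4]
opening: 18.5
```

apply_moves(increments="-0.002 0 0 0.05 0 0 0.1;-0.002 0 0 0.07 0 0 0.1;-0.002 0 0 0.07 0 0 0.1;-0.002 0 0 0.07 0 0 0.1")

```text
clock: 9.25
eef_pos: [525.8, 112.0, 75.5]
ee_rot: [[-0.0, 0.557, 0.83], [-0.0, 0.83, -0.557], [-1.0, -0.0, -0.0]]
wrist_force: [0.3, -1.0, -2.5]
opening: 18.8
```

```bash
python3 - <<'E'
from h import *
from fit import W
q=[529.9,150.9,np.radians(82)]
im,c,s=shot('wrist','w7.png');print(s['eef_pos'],s['opening'],s['wrist_force'])
shot('side','s7.png');
import pickle; pickle.dump((c,s),open('w7.pkl','wb'))
go([*W(q,(-38.5,0,0))[:2],44],55.7)
a=cv2.resize(im[150:400,150:480],None,fx=2.4,fy=2.4,interpolation=cv2.INTER_CUBIC)
cv2.imwrite('pics/w7c.png',a[:,:,::-1])
E
```

```text
[525.75312955 111.95524448  75.54368136] 18.77242080346477 [ 0.2662383  -0.96155579 -2.50060159]
clock 9.35 turn [ 0.0025  0.0003 -0.0002] shift [ 0.0643 -0.0011 -0.0034] deg [ 0.4  0.1 -0. ] mm [32.2 -0.5 -1.7]
```

View pics/w7c.png

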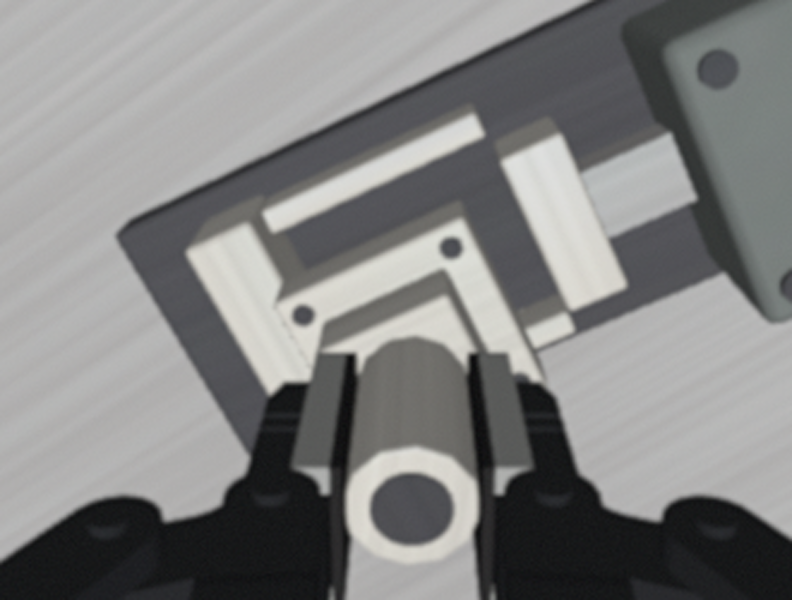

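```bash
python3 - <<'E'
from h import *
import pickle
c,s=pickle.load(open('w7.pkl','rb'))
T=s['eef_pos'];q=[529.9,150.9,np.radians(82)]
u=lambda a,b:(a/2.4+150,b/2.4+150)
def cl(p):
    p=p-np.array([*q[:2],0]);a=q[2];return np.array([p[0]*np.cos(a)+p[1]*np.sin(a),-p[0]*np.sin(a)+p[1]*np.cos(a),p[2]]).round(1)
for n,p,z in [('fl L',(277,301),T[2]-18.9),('fl T',(466,218),T[2]-18.9),('fl R',(545,378),T[2]-18.9),('cheek',(277,233),24),('cheek2',(485,133),24),('fixed jaw',(251,223),34),('fixed2',(283,290),34),('jaw t',(501,157),33),('jaw b',(570,310),33),('stubtop',(412,504),T[2]+31.1)]:
    print(n,cl(onz(c,u(*p),z)))
print('tcp',cl(T))
E
```

```text
fl L [-58.1  18.2  56.6]
fl T [-19.   17.7  56.6]
fl R [-18.9 -18.8  56.6]
cheek [-61.   22.2  24. ]
cheek2 [-10.1  22.7  24. ]
fixed jaw [-62.  29.  34.]
fixed2 [-63.1  12.7  34. ]
jaw t [-9.  18.9 33. ]
jaw b [ -9.5 -18.9  33. ]
stubtop [-39.3  -1.5 106.6]
tcp [-39.1  -1.3  75.5]
```

apply_moves(increments="0.002 0 0 0.02 -0.001 -0.002 0.1;0.002 0 0 0.04 -0.001 -0.002 0.1;0.002 0 0 0.055 -0.001 -0.002 0.1;0.002 0 0 0.061 -0.001 -0.002 0.1;0.002 0 0 0.061 -0.001 -0.002 0.1;0.002 0 0 0.063 -0.001 -0.002 0.1;0.002 0 0 0.063 -0.001 -0.002 0.1")

```text
clock: 10.05
eef_pos: [524.6, 112.8, 44.2]
ee_rot: [[0.0, 0.562, 0.827], [0.0, 0.827, -0.562], [-1.0, 0.0, 0.0]]
wrist_force: [-0.4, -0.4, -1.3]
opening: 19.0
```

```bash
python3 - <<'E'
from h import *
im,c,s=shot('wrist','w8.png');print(s['eef_pos'],s['opening'],s['wrist_force'],s['ft_torque'],s['joint_positions'].round(1))
E
```

```text
[524.64436651 112.79754267  44.15733789] 18.956245044599157 [-0.35281252 -0.35855184 -1.30918893] [-0.01924847 -0.0114425   0.03117561] [  0.2  40.3 102.7  -0.   36.9 -55.6]
```

View pics/w8.png

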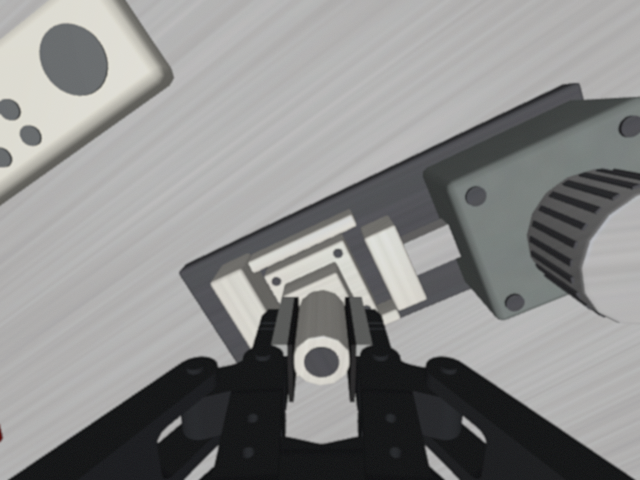

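apply_moves(increments="0 0 0 0.002 0 0 0.1;0 0 0 0.004 0 0 0.1;0 0 0 0.004 0 0 0.1")

```text
clock: 10.4
eef_pos: [524.8, 112.9, 42.9]
ee_rot: [[0.001, 0.562, 0.827], [0.0, 0.827, -0.562], [-1.0, 0.001, 0.001]]
wrist_force: [-0.9, 0.6, 3.7]
opening: 18.2
```

Contact with the floor (+3.7 N). Opening and backing off.

apply_moves(increments="0 0 0 0 0 0 0.3;0 0 0 0 0 0 0.45;0 0 0 0 0 0 0.5;0 0 0 0 0 0 0.55;0 0 0 0 0 0 0.6;0 0 0 -0.03 0 0 0.7;0 0 0 -0.1 0 0 0.8;0 0 0 -0.19 0 0 1;0 0 0 -0.19 0 0 1;0 0 0 -0.19 0 0 1")

```text
clock: 11.4
eef_pos: [525.1, 112.8, 138.2]
ee_rot: [[0.003, 0.562, 0.827], [-0.0, 0.827, -0.562], [-1.0, 0.002, 0.002]]
wrist_force: [-0.6, -0.1, -0.5]
opening: 85.4
```

```bash
python3 - <<'E'
from h import *
im,c,s=shot('wrist','w9.png');print(s['eef_pos'],s['opening'],s['wrist_force'],s['joint_positions'].round(1))
import pickle; pickle.dump((c,s),open('w9.pkl','wb'))
E
```

```text
[525.10396642 112.77272432 138.16586652] 85.44649381237782 [-0.56506167 -0.10303062 -0.50753763] [  0.2  31.1  99.9  -0.   48.9 -55.6]
```

View pics/w9.png

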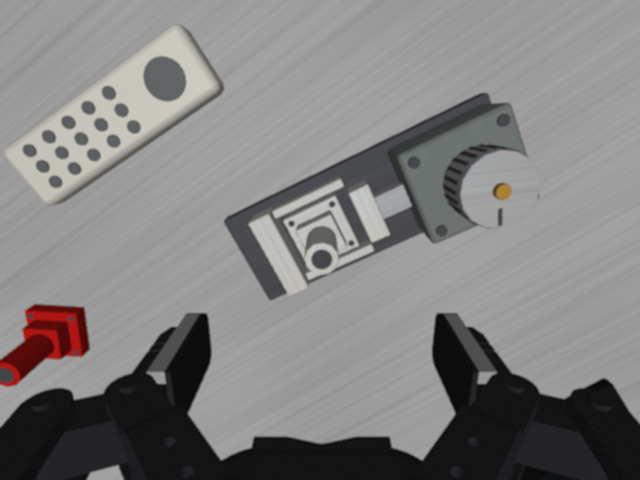

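```bash
python3 - <<'E'
from h import *
import pickle
c,s=pickle.load(open('w9.pkl','rb'));c2=pickle.load(open('w2.pkl','rb'))
print(onz(c,(502.5,191),96),onz(c2,(575/2.4+150,433/2.4+100),96),tri([(c,(502.5,191)),(c2,(575/2.4+150,433/2.4+100))]))
go([538.5,210.5,138],146)
E
```

```text
[538.22243832 209.58673935  96.        ] [538.28947526 209.7684318   96.        ] [538.98697394 210.07750007  94.33471894]
clock 11.45 turn [-5.01e-01 -1.00e-04 -0.00e+00] shift [-0.0021  0.178  -0.0859] deg [-90.2  -0.   -0. ] mm [ -1.   89.  -42.9]
```

apply_moves(increments="-0.04 0 0 0 0.06 -0.03 1;-0.08 0 0 0 0.12 -0.06 1;-0.13 0 0 0 0.177 -0.0855 1;-0.17 0 0 0 0.177 -0.0855 1;-0.22 0 0 0 0.177 -0.0855 1;-0.26 0 0 0 0.177 -0.0855 1;-0.31 0 0 0 0.177 -0.0855 1;-0.35 0 0 0 0.177 -0.0855 1;-0.4 0 0 0 0.177 -0.0855 1;-0.45 0 0 0 0.177 -0.0855 1")

```text
clock: 12.45
eef_pos: [537.3, 209.7, 134.8]
ee_rot: [[-0.005, -0.724, 0.69], [-0.001, 0.69, 0.724], [-1.0, 0.003, -0.004]]
wrist_force: [-0.2, 0.6, -0.6]
opening: 85.8
```

```bash
python3 - <<'E'
from h import *
go([538.3,209.9,100],140)
E
```

```text
clock 12.45 turn [-0.0202 -0.0012 -0.0009] shift [ 0.0696 -0.0013  0.0019] deg [-3.6 -0.2 -0.2] mm [34.8 -0.6  0.9]
```

apply_moves(increments="0 0 0 0.02 0 0 1;0 0 0 0.06 -0.001 0.001 1;0 0 0 0.068 -0.001 0.001 1;0 0 0 0.068 -0.001 0.001 1")

```text
clock: 12.85
eef_pos: [538.0, 209.7, 101.0]
ee_rot: [[-0.005, -0.718, 0.696], [-0.001, 0.696, 0.718], [-1.0, 0.003, -0.004]]
wrist_force: [0.9, -1.2, 1.4]
opening: 85.5
```

```bash
python3 - <<'E'
from h import *
im,c,s=shot('wrist','w10.png');print(s['joint_positions'].round(1),s['ft_torque'])
print('pin proj',proj(c,(538.3,209.9,96)))
go([538.3,209.9,61],137)
E
```

```text
[  10.2   36.9   95.1   -0.    48.3 -125.7] [ 0.00822041 -0.00291495 -0.00287542]
pin proj [np.float64(322.80282546679695), np.float64(311.0427965916371)]
clock 12.9 turn [-0.006  -0.0006 -0.0005] shift [ 0.082   0.0007 -0.0006] deg [-1.1 -0.1 -0.1] mm [41.   0.3 -0.3]
```

View pics/w10.png

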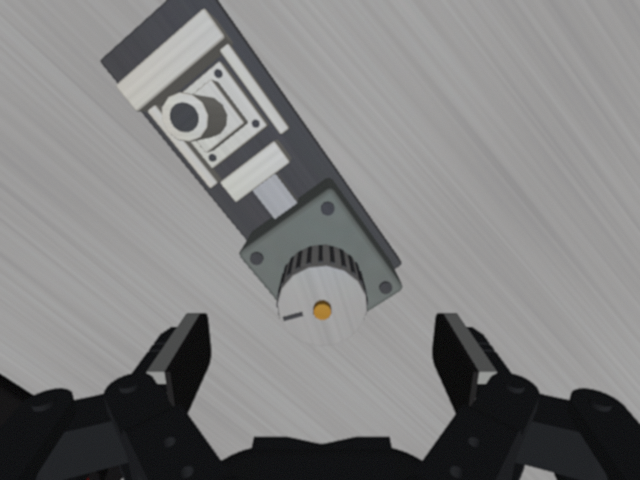

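apply_moves(increments="0 0 0 0.03 0 0 1;0 0 0 0.06 0.0005 -0.0005 0.9;0 0 0 0.08 0.0005 -0.0005 0.8;0 0 0 0.08 0.0005 -0.0005 0.65;0 0 0 0.08 0.0005 -0.0005 0.58;0 0 0 0.08 0.0005 -0.0005 0.55;0 0 0 0.08 0.0005 -0.0005 0.55", squeeze=35)

```text
clock: 13.6
eef_pos: [539.7, 210.1, 63.8]
ee_rot: [[0.001, -0.719, 0.695], [0.0, 0.695, 0.719], [-1.0, -0.001, 0.001]]
wrist_force: [-0.1, 0.2, 0.3]
opening: 46.8
```

```bash
python3 - <<'E'
from h import *
im,c,s=shot('wrist','w11.png');print(s['joint_positions'].round(1),s['ft_torque'],s['opening'],s['wrist_force'])
go([538.3,209.9,61],137)
E
```

```text
[  10.2   40.3   96.1   -0.    43.6 -125.8] [0.04392846 0.00058191 0.00234423] 46.84394961066066 [-0.14792854  0.24345205  0.33849601]
clock 13.65 turn [-0.0055  0.0004  0.0003] shift [ 0.0055  0.0017 -0.0022] deg [-1.   0.1  0. ] mm [ 2.8  0.8 -1.1]
```

View pics/w11.png

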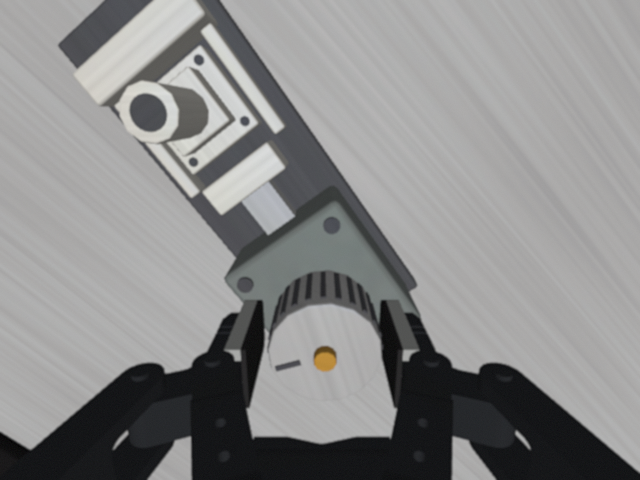

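apply_moves(increments="0 0 0 0.003 0.001 -0.001 0.52;0 0 0 0.003 0.001 -0.001 0.4;0 0 0 0.003 0.001 -0.001 0.3;0 0 0 0.003 0.001 -0.001 0.3;0 0 0 0.003 0.001 -0.001 0.3;0 0 0 0.003 0.001 -0.001 0.3", squeeze=35)

```text
clock: 14.25
eef_pos: [538.4, 210.2, 61.9]
ee_rot: [[-0.0, -0.719, 0.695], [0.0, 0.695, 0.719], [-1.0, 0.0, 0.0]]
wrist_force: [-2.0, 1.3, 5.6]
opening: 38.8
```

```bash
cat > st.py <<'E'
from h import *
s=telemetry.get_state();R=np.array(s['ee_rot'])
print('clk',round(s['clock'],2),'yaw',round(np.degrees(np.arctan2(R[1,1],R[0,1])),2),'tq',s['ft_torque'].round(3),'F',s['wrist_force'].round(1),'op',round(s['opening'],2),'p',s['eef_pos'].round(1),'j6',s['joint_positions'][5].round(1),'tau6',s['tau'][5].round(3))
E
python3 st.py
```

```text
clk 14.25 yaw 136.0 tq [0.219 0.212 0.01 ] F [-2.   1.3  5.6] op 38.76 p [538.4 210.2  61.9] j6 -125.8 tau6 -0.001
```

apply_moves(increments="0.03 0 0 0 0 0 0.3;0.06 0 0 0 0 0 0.3;0.09 0 0 0 0 0 0.3;0.12 0 0 0 0 0 0.3;0.15 0 0 0 0 0 0.3;0.15 0 0 0 0 0 0.3")

```text
clock: 14.85
eef_pos: [538.3, 210.2, 61.9]
ee_rot: [[-0.0, -0.325, 0.946], [0.0, 0.946, 0.325], [-1.0, 0.0, -0.0]]
wrist_force: [-2.4, 1.8, 4.5]
opening: 39.2
```

```bash
python3 st.py; python3 - <<'E'
from h import *
shot('wrist','w12.png')
E
```

```text
clk 14.85 yaw 108.95 tq [0.264 0.273 0.122] F [-2.4  1.8  4.5] op 39.22 p [538.3 210.2  61.9] j6 -98.7 tau6 0.394
```

View pics/w12.png

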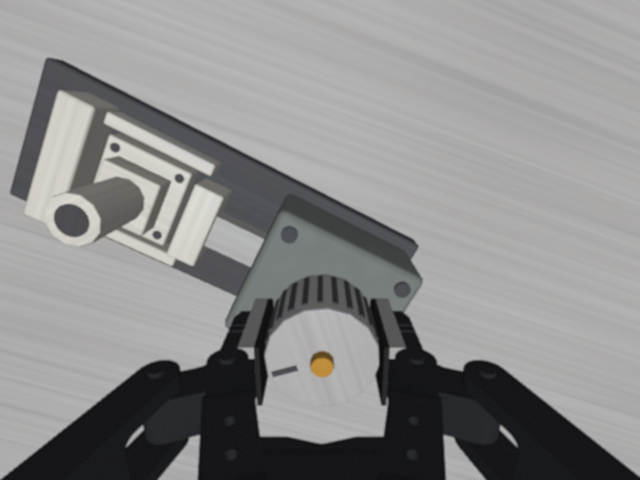

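apply_moves(increments="0.04 0 0 0 0 0 0.3;0.08 0 0 0 0 0 0.3;0.12 0 0 0 0 0 0.3;0.16 0 0 0 0 0 0.3;0.18 0 0 0 0 0 0.3;0.18 0 0 0 0 0 0.3")

```text
clock: 15.5
eef_pos: [538.3, 210.3, 61.9]
ee_rot: [[-0.0, 0.232, 0.973], [0.0, 0.973, -0.232], [-1.0, 0.0, -0.0]]
wrist_force: [-2.7, 2.2, 5.1]
opening: 39.3
```

```bash
python3 st.py;python3 st.py; python3 - <<'E'
from h import *
shot('wrist','w13.png')
E
```

```text
clk 15.5 yaw 76.58 tq [0.264 0.317 0.161] F [-2.7  2.2  5.1] op 39.28 p [538.3 210.3  61.9] j6 -66.3 tau6 0.328
clk 15.5 yaw 76.58 tq [0.264 0.317 0.161] F [-2.7  2.2  5.1] op 39.28 p [538.3 210.3  61.9] j6 -66.3 tau6 0.328
```

View pics/w13.png

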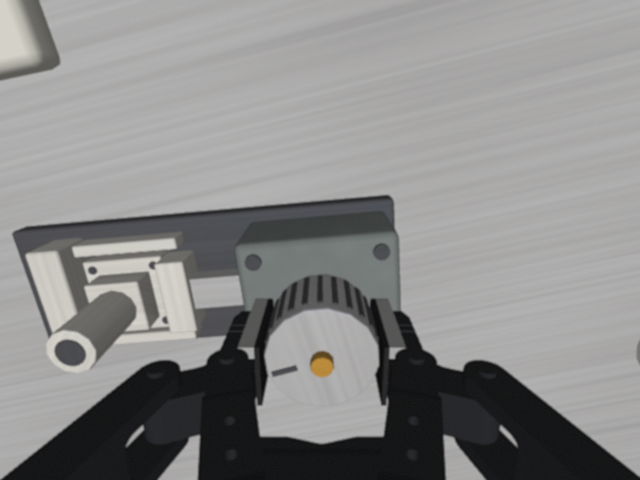

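apply_moves(increments="0.02 0 0 0 0 0 0.3;0.03 0 0 0 0 0 0.3;0.03 0 0 0 0 0 0.3")

```text
clock: 15.85
eef_pos: [538.3, 210.3, 61.9]
ee_rot: [[-0.0, 0.322, 0.947], [0.0, 0.947, -0.322], [-1.0, 0.0, -0.0]]
wrist_force: [-2.7, 1.2, 5.2]
opening: 39.1
```

```bash
python3 st.py
```

```text
clk 15.85 yaw 71.22 tq [0.269 0.343 0.084] F [-2.7  1.2  5.2] op 39.1 p [538.3 210.3  61.9] j6 -61.0 tau6 0.24
```

apply_moves(increments="0.02 0 0 0 0 0 0.3;0.03 0 0 0 0 0 0.3;0.03 0 0 0 0 0 0.3")

```text
clock: 16.15
eef_pos: [538.3, 210.3, 61.9]
ee_rot: [[-0.0, 0.41, 0.912], [0.0, 0.912, -0.41], [-1.0, 0.0, -0.0]]
wrist_force: [-2.5, 1.5, 5.6]
opening: 39.1
```

```bash
python3 st.py
```

```text
clk 16.15 yaw 65.82 tq [0.274 0.253 0.132] F [-2.5  1.5  5.6] op 39.07 p [538.3 210.3  61.9] j6 -55.6 tau6 0.24
```

apply_moves(increments="0.02 0 0 0 0 0 0.3;0.03 0 0 0 0 0 0.3;0.03 0 0 0 0 0 0.3")

```text
clock: 16.45
eef_pos: [538.3, 210.3, 61.9]
ee_rot: [[-0.0, 0.494, 0.87], [0.0, 0.87, -0.494], [-1.0, 0.0, -0.0]]
wrist_force: [-0.8, 1.9, 5.0]
opening: 38.7
```

```bash
python3 st.py
```

```text
clk 16.45 yaw 60.42 tq [0.204 0.33  0.125] F [-0.8  1.9  5. ] op 38.74 p [538.3 210.3  61.9] j6 -50.2 tau6 0.24
```

apply_moves(increments="0.02 0 0 0 0 0 0.3;0.03 0 0 0 0 0 0.3;0.03 0 0 0 0 0 0.3")

```text
clock: 16.75
eef_pos: [538.3, 210.3, 61.9]
ee_rot: [[-0.0, 0.573, 0.819], [0.0, 0.819, -0.573], [-1.0, 0.0, -0.0]]
wrist_force: [-2.1, 1.2, 5.6]
opening: 39.4
```

```bash
python3 st.py
```

```text
clk 16.75 yaw 55.03 tq [0.258 0.351 0.208] F [-2.1  1.2  5.6] op 39.35 p [538.3 210.3  61.9] j6 -44.8 tau6 0.291
```

apply_moves(increments="0.02 0 0 0 0 0 0.3;0.03 0 0 0 0 0 0.3;0.03 0 0 0 0 0 0.3")

```text
clock: 17.05
eef_pos: [538.3, 210.3, 61.9]
ee_rot: [[-0.0, 0.648, 0.762], [0.0, 0.762, -0.648], [-1.0, 0.0, -0.0]]
wrist_force: [-1.9, 2.5, 5.0]
opening: 39.1
```

```bash
python3 st.py
```

```text
clk 17.05 yaw 49.63 tq [0.305 0.304 0.18 ] F [-1.9  2.5  5. ] op 39.13 p [538.3 210.3  61.9] j6 -39.4 tau6 0.292
```

Now in the 0.20 N m phase (tau6 0.292). I'll keep the 5.4° steps.

apply_moves(increments="0.02 0 0 0 0 0 0.3;0.03 0 0 0 0 0 0.3;0.03 0 0 0 0 0 0.3")

```text
clock: 17.35
eef_pos: [538.3, 210.4, 61.9]
ee_rot: [[-0.0, 0.716, 0.698], [0.0, 0.698, -0.716], [-1.0, 0.0, -0.0]]
wrist_force: [-1.7, 2.2, 5.2]
opening: 39.1
```

```bash
python3 st.py
```

```text
clk 17.35 yaw 44.26 tq [0.333 0.288 0.255] F [-1.7  2.2  5.2] op 39.09 p [538.3 210.4  61.9] j6 -34.0 tau6 0.375
```

apply_moves(increments="0.02 0 0 0 0 0 0.3;0.03 0 0 0 0 0 0.3;0.03 0 0 0 0 0 0.3")

```text
clock: 17.65
eef_pos: [538.4, 210.4, 61.9]
ee_rot: [[0.0, 0.779, 0.628], [0.0, 0.628, -0.779], [-1.0, 0.0, -0.0]]
wrist_force: [-3.0, 2.7, 4.8]
opening: 38.9
```

```bash
python3 st.py
```

```text
clk 17.65 yaw 38.88 tq [0.339 0.348 0.3  ] F [-3.   2.7  4.8] op 38.91 p [538.4 210.4  61.9] j6 -28.6 tau6 0.452
```

apply_moves(increments="0.02 0 0 0 0 0 0.3;0.03 0 0 0 0 0 0.3;0.03 0 0 0 0 0 0.3")

```text
clock: 17.95
eef_pos: [538.4, 210.4, 61.9]
ee_rot: [[0.0, 0.834, 0.552], [0.0, 0.552, -0.834], [-1.0, 0.0, -0.0]]
wrist_force: [-1.3, 2.6, 5.9]
opening: 38.9
```

```bash
python3 st.py
```

```text
clk 17.95 yaw 33.48 tq [0.329 0.333 0.381] F [-1.3  2.6  5.9] op 38.94 p [538.4 210.4  61.9] j6 -23.2 tau6 0.452
```

```bash
python3 - <<'E'
from h import *
im,c,s=shot('wrist','w14.png')
E
```

```text
(no output)
```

View pics/w14.png

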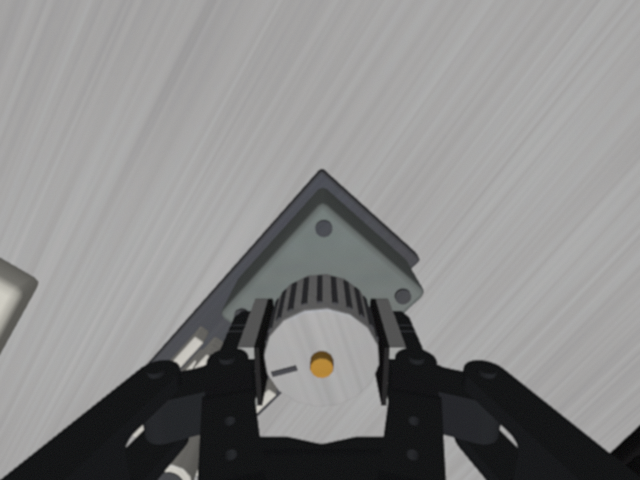

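apply_moves(increments="0.02 0 0 0 0 0 0.3;0.04 0 0 0 0 0 0.3;0.055 0 0 0 0 0 0.3;0.055 0 0 0 0 0 0.3")

```text
clock: 18.4
eef_pos: [538.4, 210.4, 61.9]
ee_rot: [[0.0, 0.917, 0.4], [0.0, 0.4, -0.917], [-1.0, 0.0, -0.0]]
wrist_force: [-1.8, 1.9, 5.1]
opening: 38.8
```

```bash
python3 st.py; python3 - <<'E'
from h import *
shot('wrist','w15.png')
E
```

```text
clk 18.4 yaw 23.56 tq [0.365 0.312 0.378] F [-1.8  1.9  5.1] op 38.82 p [538.4 210.4  61.9] j6 -13.3 tau6 0.495
```

View pics/w15.png

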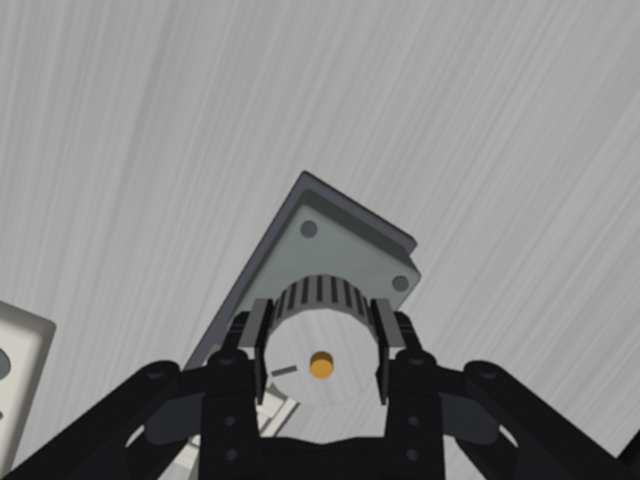

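apply_moves(increments="0 0 0 0 0 0 0.6;0 0 0 0 0 0 0.8;0 0 0 0 0 0 0.9;0 0 0 0 0 0 1;0 0 0 0 0 0 1;0 0 0 0 0 0 1;0 0 0 -0.06 0 0 1;0 0 0 -0.12 0 0 1;0 0 0 -0.2 0 0 1;0 0 0 -0.28 0 0 1")

```text
clock: 19.45
eef_pos: [538.0, 209.8, 202.6]
ee_rot: [[-0.001, 0.917, 0.399], [-0.0, 0.399, -0.917], [-1.0, -0.001, -0.0]]
wrist_force: [0.5, -0.2, -0.3]
opening: 85.4
```

apply_moves(increments="-0.04 0 0 -0.05 -0.02 0 1;-0.08 0 0 -0.05 -0.04 0 1;-0.12 0 0 -0.05 -0.06 0 1;-0.16 0 0 -0.05 -0.06 0 1;-0.2 0 0 -0.05 -0.06 0 1;-0.24 0 0 -0.05 -0.06 0 1;-0.28 0 0 -0.05 -0.06 0 1;-0.32 0 0 -0.05 -0.06 0 1;-0.32 0 0 -0.05 -0.06 0 1")

```text
clock: 20.35
eef_pos: [510.8, 197.9, 226.6]
ee_rot: [[-0.0, 0.155, 0.988], [-0.0, 0.988, -0.155], [-1.0, -0.0, -0.0]]
wrist_force: [-0.2, 0.0, 1.0]
opening: 85.7
```

```bash
python3 st.py; python3 - <<'E'
from h import *
shot('wrist','w16.png');shot('scene','s16.png')
im,_,_=shot('side','d16.png');cv2.imwrite('pics/d16c.png',cv2.resize(im[200:400,220:420],None,fx=3,fy=3,interpolation=cv2.INTER_CUBIC)[:,:,::-1])
E
```

```text
clk 20.35 yaw 81.09 tq [ 0.009  0.069 -0.004] F [-0.2  0.   1. ] op 85.66 p [510.8 197.9 226.6] j6 -71.6 tau6 -0.455
```

View pics/w16.png

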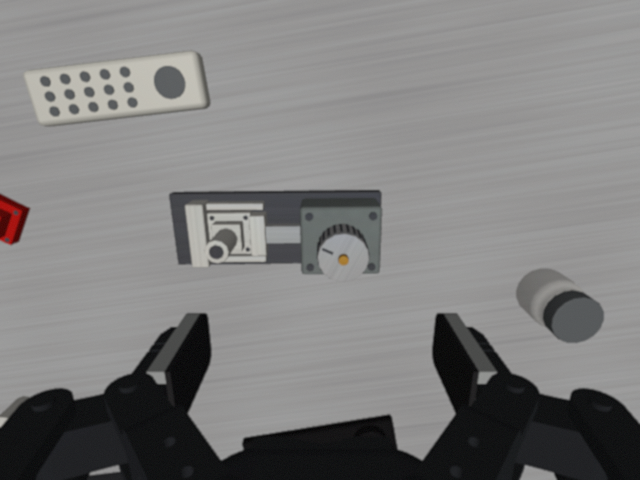

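View pics/d16c.png

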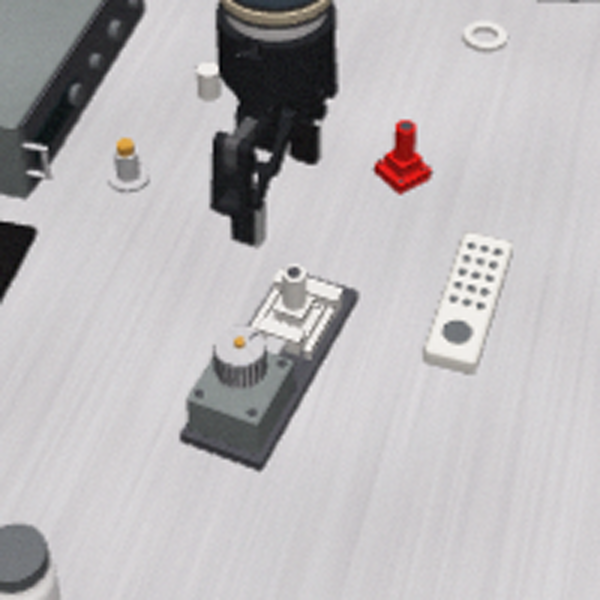

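View pics/s16.png

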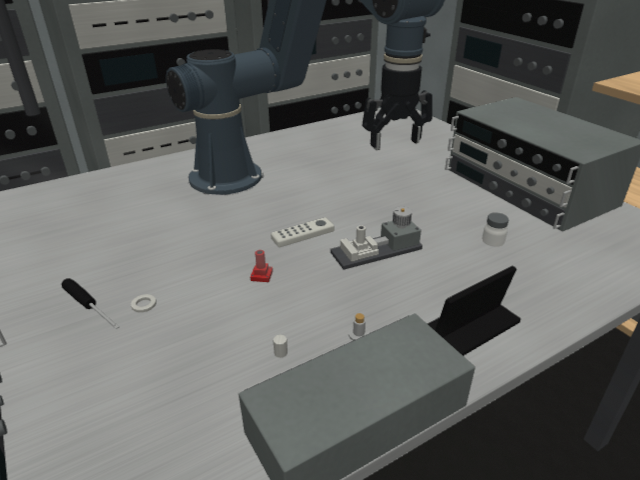

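apply_moves(increments="0 0 0 0 0 0 1;0 0 0 0 0 0 1")

```text
clock: 20.7
eef_pos: [511.0, 198.0, 226.6]
ee_rot: [[-0.0, 0.155, 0.988], [-0.0, 0.988, -0.155], [-1.0, -0.0, -0.0]]
wrist_force: [-0.3, 0.1, -0.3]
opening: 85.5
```

```bash
python3 -c "
from plant import ctrl;print(ctrl.job_done())"
```

```text
the job is handed in; nothing more can be done
None
```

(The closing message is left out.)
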